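Set a squareness gauge to zero against its master cylinder

ROBOT

A 7-joint arm with a two-finger parallel gripper is mounted at the origin on a cart in front of the work surface, level with it; the furniture and walls round the work are solid. World frame = base frame: x ahead of the robot, y to its left, z up, the work surface at z = 0. Lengths are in m, angles in rad, forces in N, time in s.
With the tool pointing down it reaches from about 0.425 to 0.95 m from the base axis. Payload 4.7 kg.
Tool frame: the origin (TCP) lies between the finger pads; the fingertips stand 25 mm ahead of it and the grasp point (between the pads) lies 6 mm ahead of it; x points along the fingers, z is the direction in which the jaws open and shut, and the axes are right-handed (so a half turn about x gives the same grasp; the last joint's range is limited). The gripper opens to 85 mm and grips with 20 to 120 N. Pads are 22 mm wide; open, the fingers measure 114 mm over their backs; the gripper's body (76 mm by 85 mm) begins 54 mm behind the grasp point. The pads swing forward as they close: fully open they stand 13 mm farther back than shut.
Start: joints at [-1.201, 0.469, -0.049, 1.532, 0.024, 1.141, -0.082], TCP at [0.262, 0.622, 0.256] pointing down, gripper open.
Joint ranges: [-2.59, 2.59], [-0.33, 1.99], [-1.39, 1.29], [0.1, 2.45], [-1.04, 4.18], [0.21, 1.99], [-2.66, 2.66]. Speed limits (rad/s): [2.57, 2.57, 3.14, 3.14, 3.14, 3.14, 3.14].

INTERFACE

Orientations are given as a 3x3 rotation matrix whose columns are the frame's x, y, z axes.
In Python, from rig import * gives the robot as it stands. Calls block until the motion is done:
- movep(position, orientation): joint-space move of the TCP to a pose.
- move_l(position, attitude=None, feed=0.15, until_force=None): straight line of the TCP; attitude=None keeps the orientation; feed is the mean speed in m/s. With until_force (N) it stops when the force on the tool has changed by that much, and returns True; else False.
- move_joints(angles): joint-space move.
- command_gripper(opening, newtons=None): finger opening in m; newtons is the grip in N (None keeps the last); returns when the fingers have stopped.
- sleep(seconds).
- inverse_kinematics(position, orientation): joint angles nearest the present ones, or None.
- sense(): the state.
- camera(name): name is "side" or "top" or "wrist"; returns (picture, depth): 400x640x3 uint8, red, green, blue; 400x640 float32, m along the optical axis (not along the pixel's ray), 0 where there is no reading.
- camera_params(name): a dict with "K" (3x3 intrinsics, pixels), "position" and "rotation" of the camera in the world; the wrist camera has in their place "tool_from_camera" (4x4, takes a point from camera to tool coordinates, whose origin is the TCP and whose axes are the tool frame's). Camera axes: x right, y down, z forward; pixel columns grow to the right and rows downward; lengths in m; the calibration is good to about 2 mm. A picture is of the moment at which its call begins: read the wrist's pose just before it. camera_params takes no time and is no camera call.
A pose or a line that the arm cannot do raises Unreachable and nothing moves.
- finish_job(): hands the job in, once; it reports no verdict.
The state is a dict: "time_s": time; "joint_pos": joint angles; "qd": joint speeds; "joint_efforts": joint torques, N m; "position": TCP position; "tcp_rot": TCP orientation; "wrist_force": force on the tool from outside, world axes, zero at the start; "ft_torque": the same for the moment, N m; "finger_gap": finger opening in m.
Only numpy, scipy, OpenCV 4.12 (cv2) and the standard library are available. Lean on these libraries where they do the work, as an engineer would, in place of code of your own. Each camera call takes 0.05 s, during which the arm holds its last target.

TASK

Zero the squareness gauge on its master: slide the tall steel master cylinder along the granite, pushing it gently and low on its bright foot so that it stays upright, until it sits home in the vee, and bed it against both vee pads with a steady push of about 12 N for a second (never more than 20 N on a pad), easing it a little from side to side so that both pads bear. Then leave it standing there and turn the bezel of the dial until its red zero mark lies under the pointer. Do not lift the master or touch it above its foot, and leave the other things alone.

Things in the scene. Friction and masses are not known exactly. Their poses are not given: they have to be found in the camera images.
- gauge: the squareness gauge: a black granite base 360 x 220 x 30 mm, fixed to the desk; origin at the centre of its underside, its top 30 mm above that. Its own +x runs along the long side, towards the vee and the dial: the way the master is slid home
- vee_left: left pad of the vee: a steel plate 36 x 16 x 6 mm standing 4 to 20 mm above the granite, at 45 degrees to the gauge's x axis; origin at its centre. The two pads open towards the gauge's -x and take in a foot up to about 20 mm off to the side; they are rigid and polished (friction about 0.2)
- vee_right: right pad of the vee, the mirror image of the left one
- home (a point): point on the granite where the centre of the master's underside lies when its foot touches both pads (45 degrees either side of the gauge's x axis)
- master: the master: a tall hollow steel cylinder, 125 mm high, 44 mm across, about 0.7 kg, loose, sliding on the granite with about 2 to 5 N; origin at the centre of its underside. Its foot, the lowest 30 mm, is bright steel and is the only part to be touched; pushed above about 45 mm it may topple
- barrel: the master above its foot, from 30 mm up: a blacked waist 41 mm across, then a bright lapped band 44 mm across from 85 to 125 mm; fixed to the foot, origin as the master's. Not to be touched by the robot
- indicator: dial indicator lying face up on a post behind the vee, clamped a little differently each time; origin on the granite under the centre of the dial, axes as the gauge's. Its plunger points to -x, 100 mm above the granite, and is pushed in 1 to 2.5 mm by the master at home, with less than 1 N
- plunger (a joint): travel of the plunger (m): 0 when free, grows as the master pushes it in (at most 6 mm)
- pointer (a joint): angle of the black pointer (rad), geared to the plunger: 0 when free, pointing along the indicator's -x; grows clockwise seen from above, 0.4 rad per mm of plunger travel
- bezel (a joint): angle of the bezel (rad), counted like the pointer: clockwise seen from above, range -1.8 to 1.8. The zero mark lies under the pointer when the two angles are equal. The bezel is a knurled dark ring, 58 mm across, 104 to 118 mm above the granite, centred over the indicator's origin, free to grip from above on both sides; it turns with 0.03 N m, stays where it is left and carries the white face, of 40 divisions (0.157 rad each)
- zero_mark (a point): the red zero mark on the rim of the bezel, 26.6 mm from its centre; turns with the bezel
- pointer_tip (a point): tip of the pointer, 19.5 mm from the centre of the dial; turns with the pointer
- ring_gauge: steel ring gauge 49 mm across, 15 mm high, lying on the granite beside the path; bystander
- gauge_block: steel gauge block 9 x 30 x 25 mm standing on the granite beside the path; bystander
- micrometer: micrometer 53 x 124 x 18 mm on the desk; bystander
Mind the look-alikes: they are no part of the job. What is shaped like the master but green or pink is not meant.

How it is judged:
On the way, in this order (a step that is already met when the one before it is completed fails the run):
1. the master is bedded: upright at home and pressed against both vee pads with at least 1 N on each for 0.3 s (contact force between master and vee_left above 1 N and contact force between master and vee_right above 1 N and horizontal distance between master and home below 0.002 m and angle between master's own z axis and vertical below 0.03 rad and value of joint plunger above 0.0004 m), for 0.3 s.
2. the zero mark has been turned under the pointer, within one division (angle between the x axis of zero_mark and the x axis of pointer_tip, either way round below 0.15 rad and value of joint plunger above 0.0004 m), for 0.2 s.
At the end, for the whole second after the job is handed in: The master stands upright and at rest at home in the vee (within 2 mm), still pressing the plunger in, and the zero mark lies under the pointer within 0.15 rad (one division) (all of step 2 and horizontal distance between master and home below 0.002 m and angle between master's own z axis and vertical below 0.03 rad and linear speed of master below 0.01 m/s); the robot touches nothing.
It fails at once if the master tips or rocks by more than 0.12 rad (angle between master's own z axis and vertical above 0.12 rad).
It fails at once if the master is lifted off the granite by more than 8 mm or falls off it (z of master in the frame of gauge above 0.038 m or z of master in the frame of gauge below 0.022 m).
It fails at once if the robot presses on the master above its foot (over 1 N) (contact force between any of the fingers, the arm and barrel above 1 N).
It fails at once if the master is pressed against a vee pad with more than 20 N (contact force between master and vee_left above 20 N or contact force between master and vee_right above 20 N).
It fails at once if a bystander is moved by more than 10 mm (distance of any of ring_gauge, gauge_block, micrometer from where it was at the start of the episode above 0.01 m).
It also fails if it takes over 72 s, if anything falls off the work surface, if the arm or the gripper's body presses on something with over 40 N, if the wrist force passes 120 N, or if a joint passes its speed limit or range.

## Working session

There is one attempt and no reset: what is moved stays moved. The work goes in short steps, each a Python script; the robot and the scene stay as the last script left them, time stands still between calls to the robot, and variables do not carry over. Pictures are saved under pics/ and viewed, and the job is handed in when it is done.

```bash
ls; mkdir -p pics
python3 - <<'E'
from rig import *
import cv2,numpy as np
s=sense();print(s['time_s'],s['position'],s['tcp_rot'],s['finger_gap'])
for n in("top","side"):
    p,d=camera(n);cv2.imwrite(f"pics/{n}0.png",p[:,:,::-1]);np.savez(f"pics/{n}0.npz",p=p,d=d)
    c=camera_params(n);print(n,c)
print(camera_params("wrist"))
E
```

```text
pics
0.0 [0.26189768 0.62153494 0.25526442] [[-6.99107081e-04 -9.21531038e-01  3.88304078e-01]
 [-1.84778546e-03  3.88304701e-01  9.21529188e-01]
 [-9.99998048e-01 -7.32550484e-05 -1.97425822e-03]] 0.0852781051462051
top {'K': array([[455.45718549,   0.        , 322.14099658],
       [  0.        , 455.45718549, 198.09262831],
       [  0.        ,   0.        ,   1.        ]]), 'position': array([0.31405644, 0.11975028, 1.41285156]), 'rotation': array([[-0.04786588, -0.97680982,  0.20868981],
       [-0.99885258,  0.04713232, -0.00848939],
       [-0.00154352, -0.20885671, -0.97794504]])}
side {'K': array([[422.07093455,   0.        , 316.9663714 ],
       [  0.        , 422.07093455, 202.61530722],
       [  0.        ,   0.        ,   1.        ]]), 'position': array([-0.27077798,  0.96465639,  0.92433053]), 'rotation': array([[-0.69364061, -0.40659999,  0.59459158],
       [-0.72022067,  0.3776913 , -0.5819205 ],
       [ 0.0120368 , -0.83188084, -0.55482374]])}
{'K': array([[281.97110513,   0.        , 315.0527302 ],
       [  0.        , 281.97110513, 199.6291958 ],
       [  0.        ,   0.        ,   1.        ]]), 'tool_from_camera': array([[ 6.69781876e-04, -3.00819384e-01,  9.53680895e-01,
        -1.17604119e-01],
       [ 4.29862050e-04, -9.53680934e-01, -3.00819699e-01,
         7.65480029e-02],
       [ 9.99999683e-01,  6.11434807e-04, -5.09447368e-04,
        -6.44302777e-04],
       [ 0.00000000e+00,  0.00000000e+00,  0.00000000e+00,
         1.00000000e+00]])}
```

View pics/top0.png

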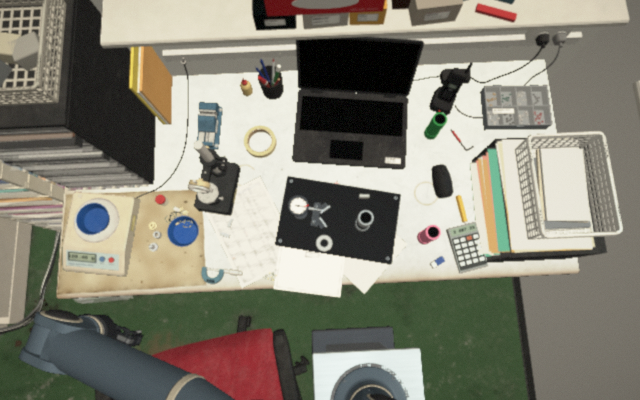

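View pics/side0.png

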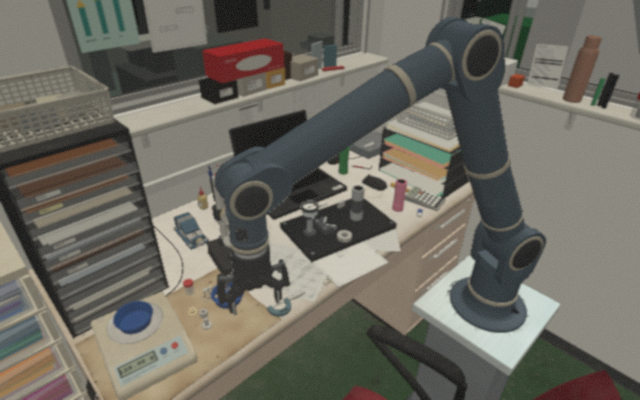

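The top view shows the granite at about (340,218), the dial at (299,205), the vee at (318,212), a steel cylinder at (365,219), the ring gauge at (324,242) and the gauge block at (364,196). There are three candidates for the master: steel at (365,219), green at (435,125) and pink at (428,235). Only the steel one on the granite fits. I'll confirm that in an enlarged crop.

Run:
```python
import cv2,numpy as np
p=cv2.imread("pics/top0.png")[165:275,265:415]
cv2.imwrite("pics/crop0.png",cv2.resize(p,None,fx=5,fy=5,interpolation=cv2.INTER_CUBIC))
```

```text
(no output)
```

View pics/crop0.png

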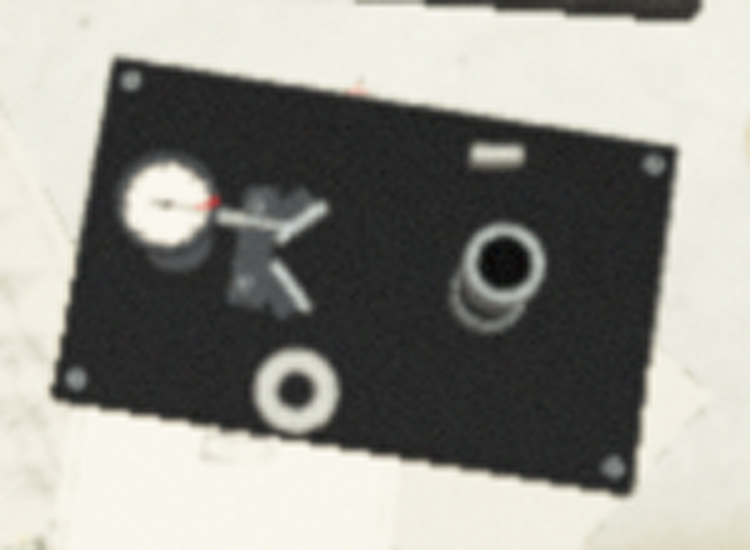

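Confirmed: the bright hollow steel cylinder stands on the granite. It is the only bright-footed one there, since the others are green and pink and stand on the desk. Next I'll measure its position.

```bash
cat > h.py <<'E'
from rig import *
import cv2,numpy as np
def pose(n,s=None):
    c=camera_params(n)
    if n!="wrist": return c["K"],np.array(c["position"]),np.array(c["rotation"])
    s=s or sense(); T=np.eye(4);T[:3,:3]=s["tcp_rot"];T[:3,3]=s["position"]
    T=T@c["tool_from_camera"]; return c["K"],T[:3,3],T[:3,:3]
def ray(P,u,v,z):
    K,p,R=P; d=R@np.linalg.solve(K,[u,v,1.]); return p+d*(z-p[2])/d[2]
def proj(P,X):
    K,p,R=P; q=K@(R.T@(np.asarray(X)-p)); return q[:2]/q[2]
def snap(tag):
    P=pose("wrist"); p,d=camera("wrist"); cv2.imwrite(f"pics/{tag}.png",p[:,:,::-1])
    np.savez(f"pics/{tag}.npz",p=p,d=d,K=P[0],t=P[1],R=P[2]); return P,p,d
def load(tag):
    z=np.load(f"pics/{tag}.npz"); return (z["K"],z["t"],z["R"]),z["p"],z["d"]
E
python3 - <<'E'
from h import *
P=pose("top");z=np.load("pics/top0.npz");p=z["p"]
m=((p.max(2)<75)*255).astype(np.uint8);m[:165]=0;m[280:]=0;m[:,:265]=0;m[:,415:]=0
m=cv2.morphologyEx(m,cv2.MORPH_CLOSE,np.ones((9,9)))
cs,_=cv2.findContours(m,0,2);c=max(cs,key=cv2.contourArea)
X=np.array([ray(P,u,v,.03)[:2] for u,v in c[:,0]],dtype=np.float32)
r=cv2.minAreaRect(X);b=cv2.boxPoints(r);print(r,b)
for n,u,v,h in(("dial",168,203,.148),("red",212,203,.148),("mastertop",505,265,.155),("block",497,153,.055),("ring",296,390,.045),("veeL",302,222,.05),("veeR",290,288,.05)):
    print(n,ray(P,265+u/5-.4,165+v/5-.4,h))
E
```

```text
((0.540965735912323, 0.06232406198978424), (0.35321903228759766, 0.21542595326900482), 77.87399291992188) [[ 0.39855704 -0.0877185 ]
 [ 0.6091764  -0.13297139]
 [ 0.6833744   0.21236663]
 [ 0.47275507  0.2576195 ]]
dial [0.56668927 0.17744213 0.148     ]
red [0.56548935 0.15256101 0.148     ]
mastertop [ 0.52086821 -0.00995465  0.155     ]
block [ 0.60667702 -0.02008398  0.055     ]
ring [0.46896167 0.1094445  0.045     ]
veeL [0.57055082 0.1008516  0.05      ]
veeR [0.53031957 0.11010243 0.05      ]
```

Run:
```python
from h import *
gx=np.array([.21,.978,0]);gx/=np.linalg.norm(gx);gy=np.array([-gx[1],gx[0],0])
def at(x,z): 
    x=x/np.linalg.norm(x);return np.column_stack([x,np.cross(z,x),z])
dn=np.array([0,0,-1.])
for s in(1,-1):
  print(s,"bezel",np.round(inverse_kinematics([.5667,.1774,.14],at(dn,s*gy)),2))
  for t in(35,45,55):
    t=np.radians(t);x=np.sin(t)*gx+np.cos(t)*dn
    for a in(-.08,.05):
      q=inverse_kinematics(np.array([.521,-.01,.05])+gx*a-x*.025,at(x,s*gy)); print(s,t,a,None if q is None else np.round(q,2))
R=at(dn,gy)
for s in(1,-1):
  q=inverse_kinematics([.545,.09,.27],at(dn,s*gx));print(q)
  q=inverse_kinematics([.545,.09,.27],at(dn,s*gy));print(q)
```

```text
1 bezel [-0.2   0.47 -0.23  1.83  0.14  0.85  2.43]
1 0.6108652381980153 -0.08 [ 0.17  0.59  0.33  2.06 -0.98  0.99 -2.12]
1 0.6108652381980153 0.05 [ 0.22  0.55 -0.05  2.1  -0.97  0.74 -2.36]
1 0.7853981633974483 -0.08 [ 0.39  0.65  0.14  2.03 -0.99  1.07 -2.06]
1 0.7853981633974483 0.05 [ 0.45  0.63 -0.24  2.09 -1.02  0.78 -2.23]
1 0.9599310885968813 -0.08 [ 0.6   0.73 -0.05  1.99 -0.98  1.13 -2.03]
1 0.9599310885968813 0.05 [ 0.66  0.74 -0.42  2.07 -1.02  0.82 -2.15]
-1 bezel [-0.68  0.48  0.42  1.86 -0.25  0.84 -0.35]
-1 0.6108652381980153 -0.08 [ 0.08  0.61  0.45  2.07 -1.03  1.05  1.07]
-1 0.6108652381980153 0.05 [ 0.13  0.55  0.07  2.1  -1.03  0.78  0.83]
-1 0.7853981633974483 -0.08 [ 0.39  0.65  0.14  2.03 -0.99  1.07  1.08]
-1 0.7853981633974483 0.05 [ 0.45  0.63 -0.24  2.09 -1.02  0.78  0.91]
-1 0.9599310885968813 -0.08 [ 0.6   0.73 -0.05  1.99 -0.98  1.13  1.12]
-1 0.9599310885968813 0.05 [ 0.84  0.81 -0.67  2.06 -0.82  0.69  0.83]
[-0.46769136  0.25679428  0.27760455  1.82473952 -0.07939618  1.07081537
  1.19865869]
[ 0.61798913  0.50204298 -1.17043791  1.76709145  0.49385553  1.20796614
  2.23826288]
[-0.80746824  0.2972755   0.71033263  1.84220113 -0.21815898  1.08119912
 -1.79765933]
[-0.64735887  0.27036734  0.50158423  1.83435166 -0.14665121  1.07338643
 -0.30236614]
```

```bash
cat >> h.py <<'E'
gx=np.array([.21,.978,0]);gx/=np.linalg.norm(gx);gy=np.array([-gx[1],gx[0],0]);dn=np.array([0,0,-1.])
def at(x,z):
    x=x/np.linalg.norm(x);return np.column_stack([x,np.cross(z,x),z])
E
python3 - <<'E'
from h import *
movep([.535,.08,.27],at(dn,-gy)); P,p,d=snap("w1"); print(sense()["time_s"])
E
```

```text
2.325
```

View pics/w1.png

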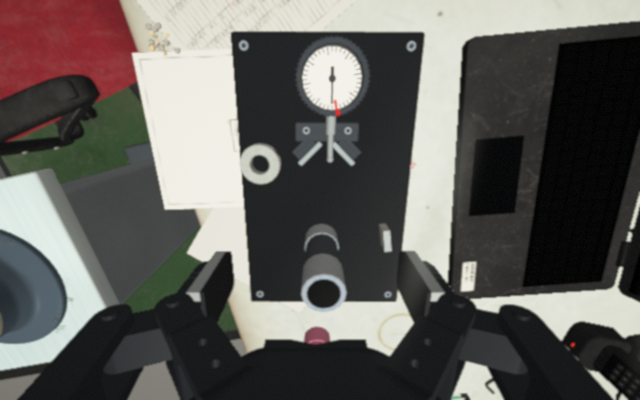

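The wrist view shows the granite upright in the frame, with these pixel positions:
- Dial at (332,77), with the red mark at (337,108)
- Vee pads at about (310,153) and (345,153)
- Master rim at (324,291)
- Ring gauge at (261,163)
- Gauge block at (387,238)

Next I'll enlarge it for accurate pad and dial positions.

Run:
```python
from h import *
p=cv2.imread("pics/w1.png")
a=cv2.resize(p[30:190,270:400],None,fx=4,fy=4,interpolation=cv2.INTER_CUBIC)[:600]
cv2.imwrite("pics/c1.png",a)
P,q,d=load("w1")
g=q.max(2)
m=((g<70)*255).astype(np.uint8);m[:,:225]=0;m[:,430:]=0;m[305:]=0;m=cv2.morphologyEx(m,cv2.MORPH_CLOSE,np.ones((9,9)))
cs,_=cv2.findContours(m,0,2);c=max(cs,key=cv2.contourArea);c=c[c[:,0,1]<200]
# corner screws / edges
for side in(0,1):
    pts=[]
    for v in range(50,240,4):
        r=np.where(m[v])[0]; u=r[0]-.5 if side==0 else r[-1]+.5
        pts.append(ray(P,u,v,.03)[:2])
    pts=np.array(pts,np.float32);l=cv2.fitLine(pts,cv2.DIST_HUBER,0,.001,.001).ravel();print("edge",side,l,np.degrees(np.arctan2(l[1],l[0])))
pts=np.array([ray(P,u,np.where(m[:,u])[0][0]-.5,.03)[:2] for u in range(245,415,4)],np.float32)
l=cv2.fitLine(pts,cv2.DIST_HUBER,0,.001,.001).ravel();print("top",l,np.degrees(np.arctan2(l[1],l[0])))
# dial face white
w=((q.min(2)>150)*255).astype(np.uint8);w[:40]=0;w[115:]=0;w[:,:295]=0;w[:,370:]=0
cs,_=cv2.findContours(w,0,2);c=max(cs,key=cv2.contourArea);e=cv2.fitEllipse(c);print("dial",e,ray(P,*e[0],.146),"diam",e[1][0]/282*(P[1][2]-.146))
for n,(u,v) in dict(ring=(261,163),mtop=(324,291)).items(): print(n,ray(P,u,v,.045 if n=="ring" else .155), d[v,u])
```

```text
edge 0 [0.20787983 0.97815436 0.44735506 0.12093044] 78.00186
edge 1 [0.21153952 0.9773694  0.6595557  0.08830007] 77.78741
top [ 0.9783645  -0.20688836  0.59873337  0.23123108] -11.940064
dial ((331.53302001953125, 76.75379943847656), (58.870399475097656, 61.50651168823242), 12.842376708984375) [0.56895886 0.17836772 0.146     ] diam 0.050407366382291485
ring [0.47353843 0.10996383 0.045     ] 0.35952723
mtop [ 0.52514479 -0.00777737  0.155     ] 0.269871
```

View pics/c1.png

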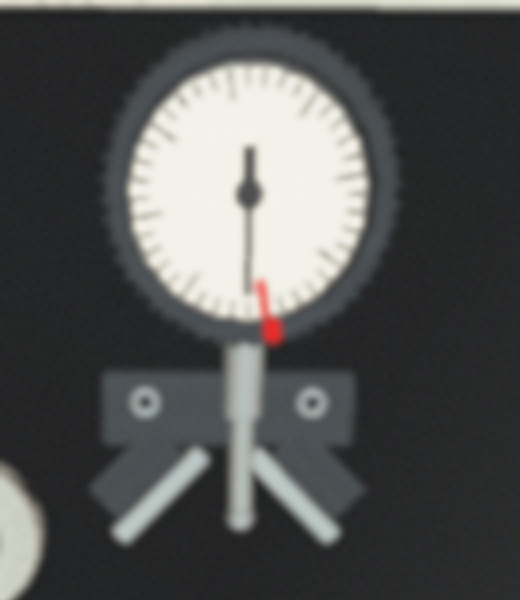

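Run:
```python
from h import *
P,q,d=load("w1")
def G(X): X=X-np.array([.541,.0623,0]);return np.round([X@gx*1000,X@gy*1000],1)
f=lambda u,v,z: ray(P,270+u/4-.375,30+v/4-.375,z)
L=f(163,497,.05);Rr=f(296,497,.05);D=f(249,193,.147)
e=[f(205,452,.05),f(122,540,.05),f(255,455,.05),f(335,540,.05)]
print(L,Rr,D,[G(x) for x in(L,Rr,D,*e)])
mid=(L+Rr)/2; sep=np.linalg.norm((L-Rr)[:2]); print("sep",sep)
# pad centre = home+25mm at 45deg if centred
print("home",mid-gx*(.025*2**.5-sep/2), "gauge",G(mid-gx*(.025*2**.5-sep/2)),G(mid-gx*.0177))
print("plunger tip",G(f(240,525,.13)))
# master rim
a=q[255:330,290:360]
cv2.imwrite("pics/c2.png",cv2.resize(np.ascontiguousarray(q[215:320,280:410,::-1]),None,fx=5,fy=5,interpolation=cv2.INTER_CUBIC))
```

```text
[0.53524643 0.10906348 0.05      ] [0.57408525 0.10086056 0.05      ] [0.56899421 0.17742144 0.147     ] [array([44.5, 15.4]), array([ 44.6, -24.3]), array([118.4,  -3.2]), array([57.8,  3. ]), array([31.5, 27.8]), array([ 57. , -11.7]), array([ 31.7, -36.5])]
sep 0.03969561101064695
home [0.55141021 0.08980008 0.05      ] gauge [29.1 -4.4] [26.9 -4.4]
plunger tip [49.9 -3.6]
```

View pics/c2.png

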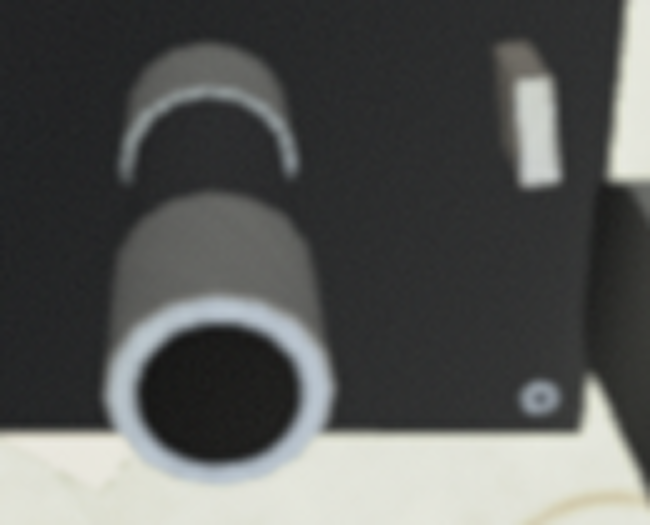

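The crop shows the master's rim centred at crop (220,390), which is 44 mm wide and so correct, with its bright foot behind. The gauge block is to the right at (540,130).

Run:
```python
from h import *
P,q,d=load("w1")
def G(X): X=X-np.array([.541,.0623,0]);return np.round([X@gx*1000,X@gy*1000],1)
f=lambda u,v,z: ray(P,280+u/5-.4,215+v/5-.4,z)
print("top",f(220,390,.155),G(f(220,390,.155)),"width",G(f(105,390,.155)),G(f(335,390,.155)),"rim front/back",G(f(220,297,.155)),G(f(220,483,.155)))
print("foot front bottom",G(f(210,42,.03)),"foot top front",G(f(210,86,.06)))
print("foot side u at z=.06",G(f(122,180,.06)),G(f(298,180,.06)))
print("block",G(f(535,130,.055)))
print("ring",G(ray(P,261,163,.045)))
```

```text
top [ 0.52441086 -0.00946675  0.155     ] [-73.7   1.2] width [-73.7  23.4] [-73.6 -21. ] rim front/back [-53.1   1.4] [-95.2   0.9]
foot front bottom [-52.5   0.6] foot top front [-52.2   1.3]
foot side u at z=.06 [-78.7  23.7] [-78.5 -21.7]
block [-66.5 -83.2]
ring [32.4 76. ]
```

```bash
cat >> h.py <<'E'
C0=np.array([.541,.0623,0]); t=np.radians(40); RT=at(np.sin(t)*gx+np.cos(t)*dn,-gy)
def W(a,b,z): return C0+gx*a/1000+gy*b/1000+np.array([0,0,z])
def G(X): X=np.asarray(X)-C0;return np.round([X@gx*1000,X@gy*1000,X[2]*1000],2)
def F():
    f=sense()["wrist_force"]; return np.round([f@gx,f@gy,f[2]],2)
E
python3 - <<'E'
from h import *
movep(W(-150,1.2,.30),RT); command_gripper(.028,30)
move_l(W(-145,1.2,.10),feed=.15)
print(F()); s=sense();print(s["time_s"],s["finger_gap"],G(s["position"]))
snap("w2")
p,d=camera("side");cv2.imwrite("pics/s2.png",p[:,:,::-1])
E
```

```text
[ 0.41 -0.11  0.  ]
5.3167 0.028009460938998004 [-145.15    0.93  100.35]
```

View pics/w2.png

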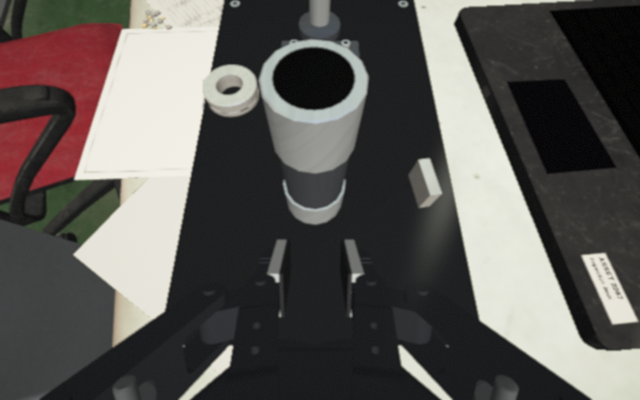

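View pics/s2.png

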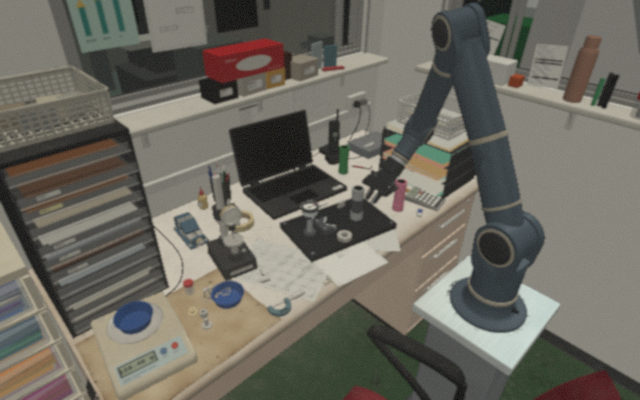

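The fingers at (278,270) and (352,270) straddle the foot's centre line at (316,200), and nothing is touching. Next I'll lower the tool and approach gently.

Run:
```python
from h import *
print(move_l(W(-140,1.2,.0612),feed=.1,until_force=5)); f0=F();print(f0,G(sense()["position"]))
print(move_l(W(-108,1.0,.0612),feed=.03,until_force=1.5)); s=sense();print(s["time_s"],F(),G(s["position"]))
snap("w3")
```

```text
False
[ 0.13 -0.73  0.51] [-140.26    0.93   61.54]
True
6.8333 [-0.7   0.08  0.26] [-111.61    1.41   60.86]
```

View pics/w3.png

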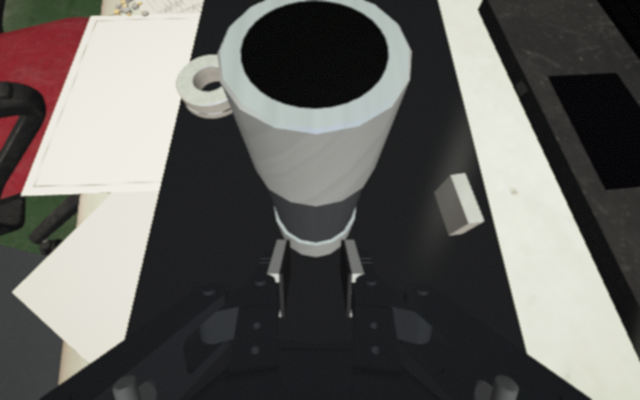

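Both fingertips bear on the bright foot at (275-355,245), below the barrel. Now I'll slide it.

Run:
```python
from h import *
s=sense();G0=G(s["position"])
for a,b in((-70,-1.5),(-25,-4.4),(-16,-4.4)):
    r=move_l(W(a,b,.0612),feed=.035 if a<-20 else .02,until_force=9);s=sense();print(r,s["time_s"],F(),G(s["position"]))
    if r: break
snap("w4")
```

```text
False 8.2333 [-1.54  0.58 -1.62] [-69.86  -1.35  61.28]
False 9.675 [-0.68  0.14 -1.35] [-24.97  -4.31  61.22]
False 10.275 [-0.96  0.29 -0.94] [-15.49  -4.47  61.41]
```

View pics/w4.png

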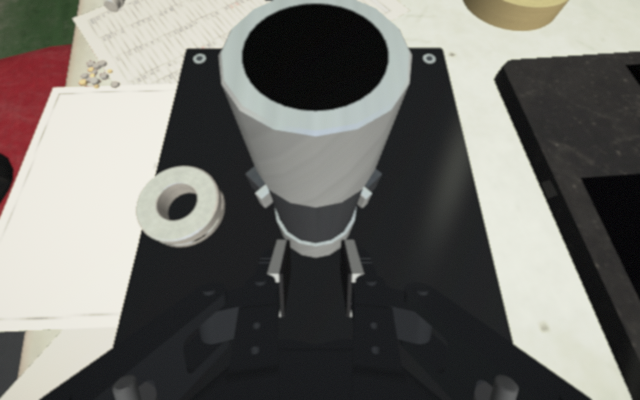

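The master is centred between the pads at (262,193) and (368,193), and upright. Next come small steps forward while reading the force.

Run:
```python
from h import *
a=-15
while a<-2:
    a+=1 if a<-11 else .4
    r=move_l(W(a,-4.4,.0612),feed=.01);s=sense();f=F();print(round(a,1),r,round(s["time_s"],2),f,G(s["position"]))
    if f[0]<-7: break
```

```text
-14 False 10.68 [-2.39 -1.    0.71] [-14.18  -4.52  61.26]
-13 False 10.93 [-3.47 -0.46  0.42] [-13.12  -4.51  61.24]
-12 False 11.18 [-2.48 -0.12  0.92] [-11.94  -4.47  61.24]
-11 False 11.43 [-2.18 -0.75  0.07] [-10.84  -4.38  61.21]
-10.6 False 11.68 [-3.58 -0.71  1.46] [-10.56  -4.39  61.18]
-10.2 False 11.93 [-2.82 -0.22 -0.03] [-10.17  -4.39  61.19]
-9.8 False 12.18 [-3.39  0.82  0.33] [-9.82 -4.42 61.21]
-9.4 False 12.43 [-4.07  0.57  0.1 ] [-9.47 -4.42 61.19]
-9.0 False 12.68 [-4.78 -0.26  0.22] [-9.02 -4.38 61.19]
-8.6 False 12.93 [-3.02  0.19  0.82] [-8.57 -4.37 61.18]
-8.2 False 13.18 [-4.53  0.66  0.79] [-8.33 -4.4  61.16]
-7.8 False 13.43 [-5.11  1.82  0.92] [-8.24 -4.47 61.13]
-7.4 False 13.68 [-6.1   0.05  0.68] [-8.04 -4.47 61.08]
-7.0 False 13.93 [-7.29 -0.15  1.43] [-7.96 -4.51 61.04]
```

```bash
cat >> h.py <<'E'
def FA(n=6):
    L=[]
    for _ in range(n): sleep(.03); L.append(F())
    return np.round(np.mean(L,0),2)
E
python3 - <<'E'
from h import *
a=-7.0
while a<1.5:
    a+=.4
    move_l(W(a,-4.4,.0612),feed=.01);f=FA(4);s=sense();print(round(a,1),round(s["time_s"],2),f,G(s["position"]))
    if f[0]<-11.3: break
for b in(-3.4,-5.4,-3.4,-5.4,-4.4):
    move_l(W(a,b,.0612),feed=.01);f=FA(5);s=sense();print(b,round(s["time_s"],2),f,G(s["position"]))
    if f[0]<-14: a-=.5
sleep(.8);print(FA())
snap("w5")
p,d=camera("top");cv2.imwrite("pics/t5.png",cv2.resize(np.ascontiguousarray(p[165:275,265:415,::-1]),None,fx=5,fy=5,interpolation=cv2.INTER_CUBIC))
open("a.txt","w").write(str(a))
E
```

```text
-6.6 14.31 [-8.    0.66  2.52] [-7.89 -4.55 61.02]
-6.2 14.69 [-8.96  1.15  3.1 ] [-7.74 -4.59 60.95]
-5.8 15.07 [-9.67  1.15  4.06] [-7.63 -4.6  60.93]
-5.4 15.46 [-10.26   1.44   4.25] [-7.51 -4.66 60.91]
-5.0 15.84 [-11.35   1.41   4.48] [-7.4  -4.61 60.82]
-3.4 16.26 [-10.14   0.42   3.49] [-7.31 -4.16 60.91]
-5.4 16.77 [-11.15   2.95   4.96] [-7.02 -4.74 60.75]
-3.4 17.29 [-8.88  0.73  2.54] [-6.76 -3.84 60.91]
-5.4 17.81 [-10.35   3.93   4.44] [-6.62 -4.16 60.72]
-4.4 18.23 [-9.42  2.1   3.44] [-6.7  -3.98 60.79]
[-9.38  2.32  3.66]
```

View pics/w5.png

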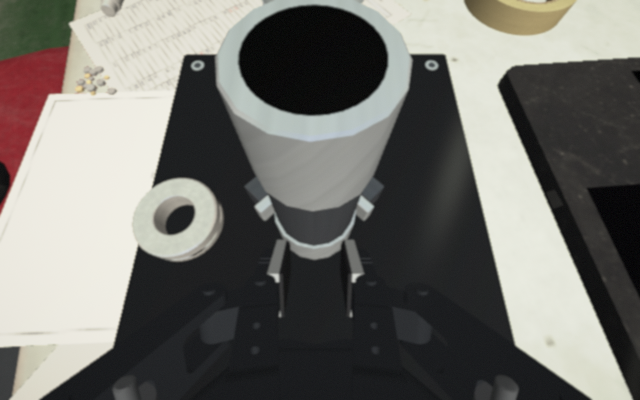

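View pics/t5.png

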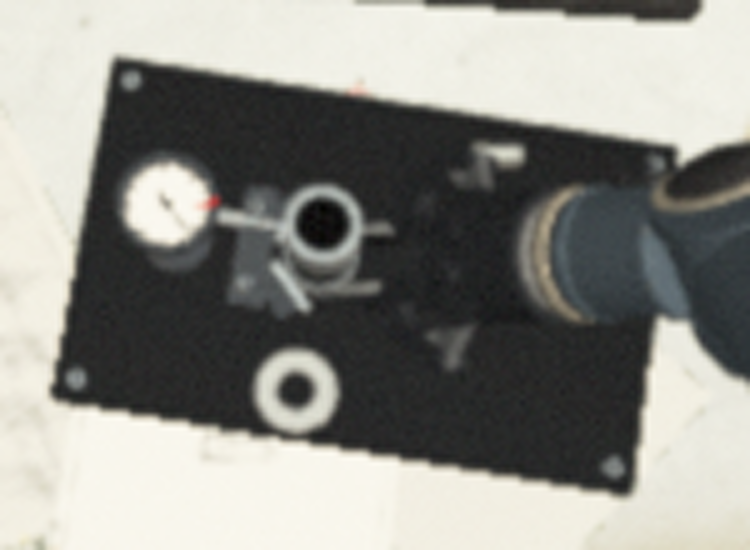

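The pointer has swung clockwise, so the plunger is pressed. The lateral force is about +2.3 N at b=-4.4, and it falls to zero near b=-3. I'll ease it side to side about b=-3 at 12 N.

Run:
```python
from h import *
a=float(open("a.txt").read())
for b in(-3,-1.5,-4.5,-1.8,-4.2,-3,-3,-3):
    move_l(W(a,b,.0612),feed=.012);f=FA(5);s=sense();print(b,round(a,1),round(s["time_s"],2),f,G(s["position"]))
    a+=np.clip((12+f[0])*.25,-.8,.8)
sleep(1.0);print(FA(),G(sense()["position"]))
snap("w6");open("a.txt","w").write(str(a))
p,d=camera("top");cv2.imwrite("pics/t6.png",cv2.resize(np.ascontiguousarray(p[180:235,280:350,::-1]),None,fx=10,fy=10,interpolation=cv2.INTER_CUBIC))
```

```text
-3 -5.0 19.76 [-8.29  0.3   2.22] [-6.62 -3.52 60.88]
-1.5 -4.2 20.22 [-8.88 -0.63  1.42] [-6.28 -2.9  60.9 ]
-4.5 -3.4 20.79 [-12.47   4.09   6.01] [-5.86 -3.68 60.63]
-1.8 -3.5 21.33 [-9.81 -0.63  2.83] [-5.95 -3.16 60.87]
-4.2 -3.0 21.86 [-13.19   3.83   6.32] [-5.82 -3.64 60.67]
-3 -3.3 22.27 [-11.86   1.66   4.69] [-5.91 -3.42 60.79]
-3 -3.3 22.69 [-11.02   1.6    4.69] [-5.93 -3.44 60.77]
-3 -3.0 23.11 [-11.84   1.78   5.12] [-5.82 -3.45 60.78]
[-12.34   1.9    5.22] [-5.86 -3.44 60.76]
```

View pics/t6.png

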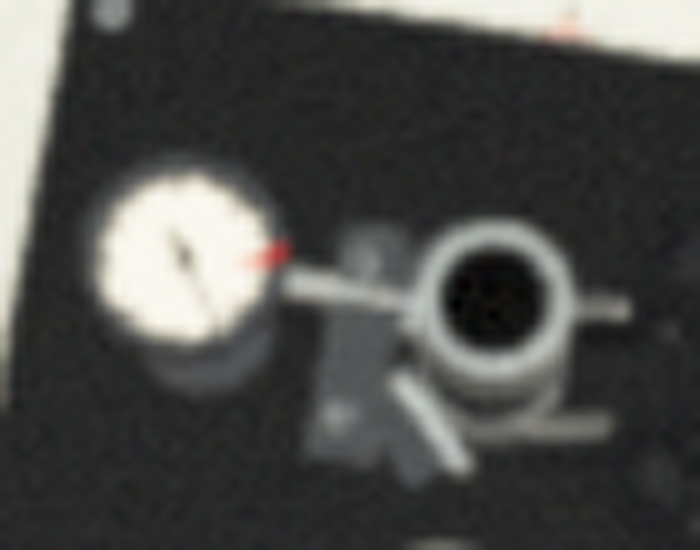

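View pics/w6.png

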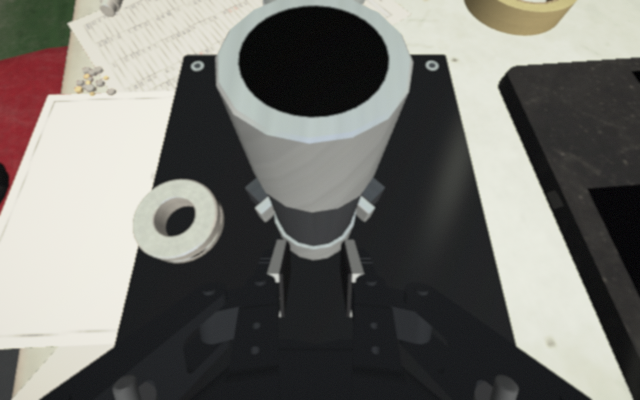

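The force held steady at 12 N for over a second with the lateral force small, so both pads bear. Next I'll back away, then look at the dial from above.

Run:
```python
from h import *
move_l(W(-12,-3.2,.0612),feed=.015); print(F())
move_l(W(-60,-3.2,.0612),feed=.1)
move_l(W(-110,-3.2,.2),feed=.2)
command_gripper(.085)
movep(W(-20,-3,.31),at(dn,-gy)); 
movep(W(85,-3,.29),at(dn,-gy)); snap("w7");s=sense();print(s["time_s"],G(s["position"]))
```

```text
[ 0.02 -0.21 -0.25]
28.7917 [ 82.71  -3.6  288.75]
```

View pics/w7.png

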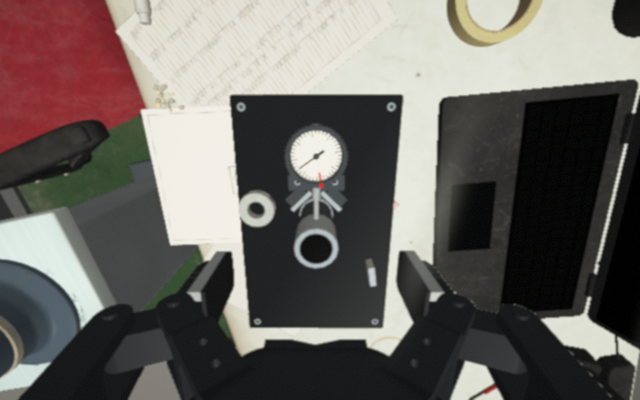

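The dial is at (316,156), the pointer tip at about (303,167), the red mark at (321,183) and the master rim at (316,249), beside the vee.

Run:
```python
from h import *
P,q,d=load("w7")
cv2.imwrite("pics/c7.png",cv2.resize(np.ascontiguousarray(q[120:275,275:360,::-1]),None,fx=3.8,fy=3.8,interpolation=cv2.INTER_CUBIC))
cv2.imwrite("pics/c7.png",np.hstack([cv2.resize(np.ascontiguousarray(q[122:194,280:352,::-1]),None,fx=8,fy=8,interpolation=cv2.INTER_CUBIC)[:576,:400*2],]))
w=((q.min(2)>140)*255).astype(np.uint8);w[:120]=0;w[186:]=0;w[:,:284]=0;w[:,348:]=0
cs,_=cv2.findContours(w,0,2);c=cv2.convexHull(max(cs,key=cv2.contourArea));e=cv2.fitEllipse(c);print("dial",e)
D=ray(P,*e[0],.147);print("D",G(D))
r=q.astype(int);m=(r[...,0]>150)&(r[...,1]<110)&(r[...,2]<110);m[:165]=0;m[200:]=0;m[:,:300]=0;m[:,345:]=0
v,u=np.where(m);print("red",u.mean(),v.mean(),len(u))
# master rim
for n,h in(("t",.155),):
    g=(q.min(2)>130).astype(np.uint8)*255;g[:222]=0;g[275:]=0;g[:,:285]=0;g[:,:290]=0;g[:,345:]=0
    cs,_=cv2.findContours(g,0,2);c=cv2.convexHull(max(cs,key=cv2.contourArea));e2=cv2.fitEllipse(c);print("rim",e2,G(ray(P,*e2[0],.155)))
```

```text
dial ((315.5733947753906, 155.1065673828125), (50.42380905151367, 51.22673034667969), 84.9037857055664)
D [120.74  -3.42 147.  ]
red 320.45454545454544 184.9090909090909 22
rim ((315.7367248535156, 247.6999053955078), (39.35582733154297, 43.521297454833984), 91.3538589477539) [ 30.7   -3.56 155.  ]
```

View pics/c7.png

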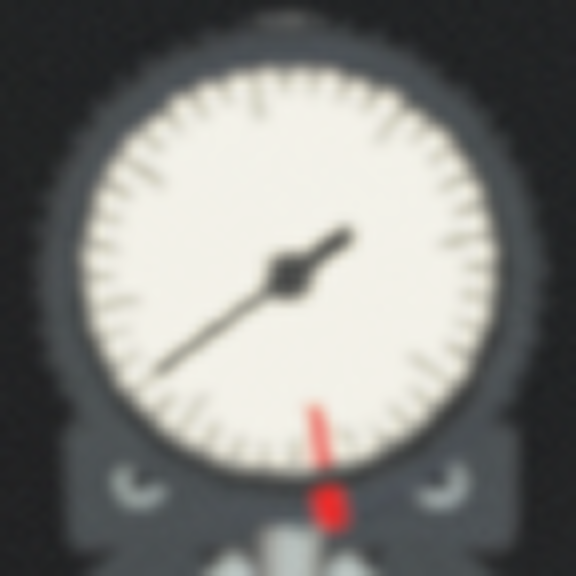

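The pointer direction in the crop, from hub (288,277) to tip (158,372), is +0.94 rad clockwise from -x. That means a plunger travel of 2.35 mm, which is in range. The red mark is at about -0.17 rad, so the bezel has to turn about 1.11 rad clockwise. I'll check this in world coordinates, then grip.

```bash
cat >> h.py <<'E'
def ang(A,B):
    d=(B-A); return np.arctan2(d@gy, -(d@gx))
E
python3 - <<'E'
from h import *
P,q,d=load("w7")
f=lambda u,v,z: ray(P,280+u/8-.44,122+v/8-.44,z)
for zp in(.144,.147):
    h=f(288,277,zp);t=f(158,372,zp);print("hub",G(h),"ptr",ang(h,t),np.linalg.norm(t-h))
    for zr in(.145,.148): r=f(331,510,zr);r0=f(315,410,zr);print("red",ang(h,r),np.linalg.norm((r-h)[:2]),ang(r0,r))
print(d[155,300],d[180,318], P[1])
# height from depth on bezel ring & face
def bp(u,v):
    K,p,R=P;return p+R@(np.linalg.solve(K,[u,v,1.])*d[v,u])
for u,v in((305,150),(325,150),(316,140),(287,156),(345,156),(316,126)): print(G(bp(u,v)))
for g in(-.55,0,.55):
    z=-gy; c,s=np.cos(g),np.sin(g)
    # clockwise from above by g
    z2=np.array([c*z[0]+s*z[1],-s*z[0]+c*z[1],0]); qq=inverse_kinematics(W(119,-3.4,.15),at(dn,z2));print(g,np.round(qq,3))
E
```

```text
hub [119.28  -3.4  144.  ] ptr 0.9398566018121995 0.018929796109875423
red -0.1831654385635936 0.02812750450185204 -0.15901289923802828
red -0.18649903889674646 0.02734058970960823 -0.15901289923802747
hub [119.75  -3.41 147.  ] ptr 0.9398566018121974 0.018712726338247103
red -0.17998961305559424 0.028589166159172855 -0.15901289923802828
red -0.18317796932388572 0.027801955279601342 -0.15901289923802747
0.25776434 0.26484594 [0.57842105 0.2182106  0.40561813]
[125.4    6.21 147.09]
[125.53 -11.98 148.05]
[134.44  -3.81 147.94]
[119.89  22.82 146.79]
[120.02 -30.33 147.72]
[146.62  -3.81 147.73]
-0.55 [-0.236  0.46  -0.182  1.823  0.106  0.867 -0.129]
0 [-0.296  0.455 -0.103  1.827  0.059  0.862 -0.638]
0.55 [-0.356  0.452 -0.023  1.831  0.013  0.859 -1.147]
```

```bash
cat >> h.py <<'E'
def zr(g):
    z=-gy;c,s=np.cos(g),np.sin(g);return at(dn,np.array([c*z[0]+s*z[1],-s*z[0]+c*z[1],0]))
E
python3 - <<'E'
from h import *
movep(W(119.3,-3.4,.22),zr(-.55)); 
print(move_l(W(119.3,-3.4,.151),feed=.06,until_force=5));s=sense();print(s["time_s"],F(),G(s["position"]))
p,d=camera("side");cv2.imwrite("pics/s8.png",cv2.resize(np.ascontiguousarray(p[150:270,240:420,::-1]),None,fx=4,fy=4,interpolation=cv2.INTER_CUBIC))
snap("w8")
E
```

```text
False
30.6 [0.78 0.01 0.72] [119.49  -3.67 151.47]
```

View pics/s8.png

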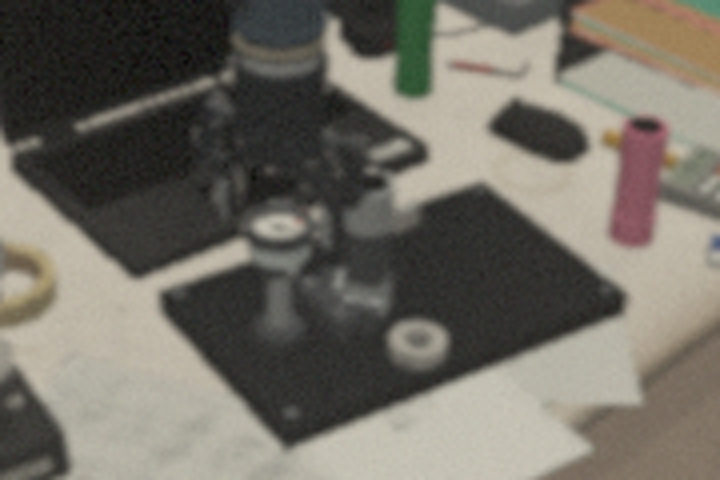

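View pics/w8.png

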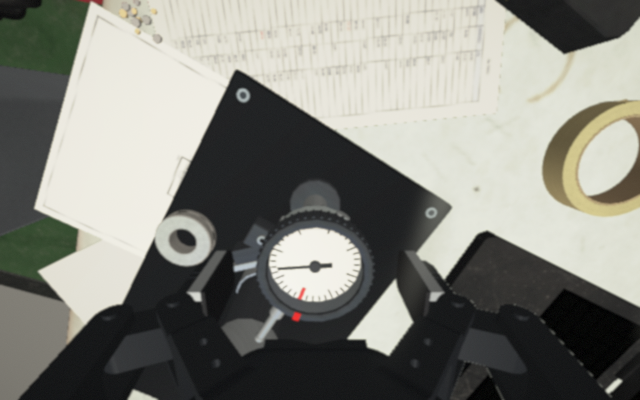

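The bezel is centred at (316,268) between the pads at (213,280) and (417,280), and nothing is touching. Next I'll grip and turn.

Run:
```python
from h import *
command_gripper(.05,25);s=sense();print(s["time_s"],s["finger_gap"],F(),G(s["position"]))
if .054<s["finger_gap"]<.062:
    q=np.array(s["joint_pos"]);
    for k in range(1,4):
        q2=q.copy();q2[6]-=1.115*k/3;move_joints(q2);print(F(),np.round(sense()["ft_torque"],2))
    snap("w9");s=sense();print(s["time_s"],s["finger_gap"],s["joint_pos"][6]-q[6],G(s["position"]))
```

```text
31.0833 0.05644142032594108 [-0.81  0.71  3.38] [119.37  -3.55 151.48]
[-1.24  0.45  2.5 ] [-0.06  0.18 -0.06]
[-0.24  2.55  2.88] [-0.1   0.4   0.01]
[-1.07  3.02  4.02] [-0.1   0.57 -0.  ]
32.4583 0.0564236215880715 -1.11156169399734 [119.41  -3.11 151.49]
```

View pics/w9.png

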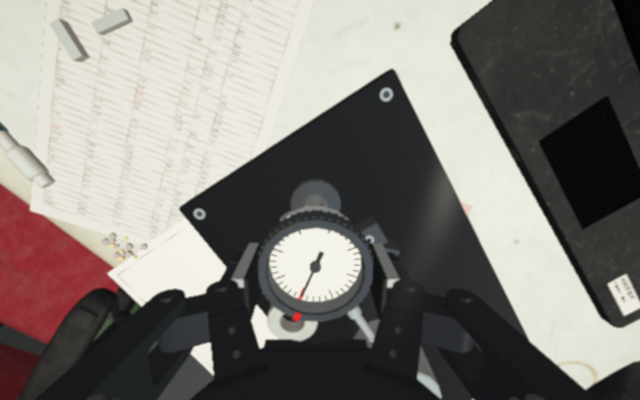

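The pointer tip at (303,297) now points at the red mark at (297,317). Next I'll release, rise and check.

Run:
```python
from h import *
command_gripper(.085);print(F());s=sense()
move_l(s["position"]+np.array([0,0,.11]),feed=.12)
movep(W(85,-3,.29),at(dn,-gy)); P,q,d=snap("w10");print(sense()["time_s"])
cv2.imwrite("pics/c10.png",cv2.resize(np.ascontiguousarray(q[122:194,280:352,::-1]),None,fx=8,fy=8,interpolation=cv2.INTER_CUBIC))
cv2.imwrite("pics/c10b.png",cv2.resize(np.ascontiguousarray(q[180:280,270:370,::-1]),None,fx=6,fy=6,interpolation=cv2.INTER_CUBIC))
```

```text
[-0.45 -0.74 -0.12]
34.6
```

View pics/c10.png

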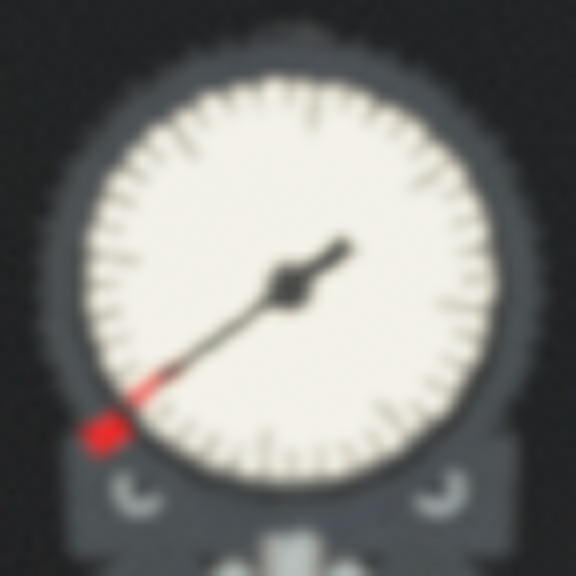

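View pics/c10b.png

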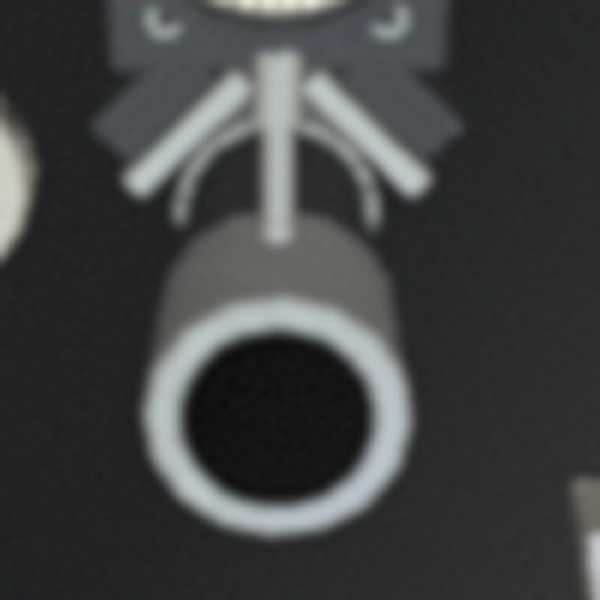

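Run:
```python
from h import *
P,q,d=load("w10")
f=lambda u,v,z: G(ray(P,270+u/6-.42,180+v/6-.42,z))
L=f(186,136,.05);R=f(368,136,.05);print("pads",L,R,"home",(L[0]+R[0])/2+abs(L[1]-R[1])/2-35.36,(L[1]+R[1])/2)
print("rim L/R/front/back",f(140,417,.155),f(413,417,.155),f(278,298,.155),f(278,536,.155))
print("foot front z.06",f(278,118,.06),"foot L/R",f(176,215,.06),f(378,215,.06))
g=lambda u,v,z: ray(P,280+u/8-.44,122+v/8-.44,z)
print(ang(g(288,286,.147),g(106,434,.148)),ang(g(288,286,.147),g(168,376,.147)),ang(g(288,286,.147),g(346,244,.147))-np.pi)
```

```text
pads [44.64 16.67 50.  ] [ 44.61 -23.71  50.  ] home 29.455 -3.5199999999999996
rim L/R/front/back [ 30.1   19.21 155.  ] [ 30.07 -25.92 155.  ] [ 51.43  -3.61 155.  ] [  7.71  -3.59 155.  ]
foot front z.06 [51.97 -3.74 60.  ] foot L/R [29.72 18.6  60.  ] [ 29.69 -25.62  60.  ]
0.8928831865714919 0.9276339840852901 -5.338781805078009
```

The master is at gauge (29.6,-3.6) mm and the measured home is (29.5,-3.5) mm. The zero mark at 0.893 rad and the pointer at 0.928 rad differ by 0.035 rad, within the 0.15 rad limit. I'll hand it in.

```bash
python3 -c "
from h import *
print(F(),sense()['time_s']);print(finish_job())"
```

```text
[-0.35  0.12 -0.29] 34.6
the job is handed in; nothing more can be done
None
```

The master is standing home in the vee and the dial's zero mark lies under the pointer. I handed the job in at 34.6 s with the robot clear of everything.

- **Bedding:** I slid the master home with the two fingertips low on its foot. I then eased it from side to side and held a steady push of about 12 N for over a second. The steady readings I took never went above about 13 N along the push.
- **Zeroing:** I backed away, gripped the bezel from above and turned it about 1.11 rad clockwise, then released it and rose clear.
- **Last checks:** From the images, the master sits about 0.2 mm from the measured home point and looks upright. The pointer reads about 0.93 rad, which means the plunger is pushed in about 2.3 mm. The zero mark is at about 0.89 rad, a difference of about 0.035 rad against the 0.15 allowed.
- **Not directly measured:** The force on each vee pad can't be read. I inferred from the wrist forces that both pads bore, at roughly 6 and 8.5 N. My first estimate of home was about 1 mm off to the side, and I corrected it by watching the sideways force.

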